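# Slide the strike-off paddle's grip out over the stand's edge

## Task

A flat wooden strike-off paddle lies on the low hardboard stand, too flat there to pick up, so push it along with your fingertips until the whole red grip, and no more than the grip, sticks out past the stand's steel-trimmed edge, pointing squarely out. Keep the paddle flat on the stand all the time: it is only pushed, never lifted, tipped or carried. Leave the canisters, the glass cylinder, the scoop and the meter cell where they are, and finish with the hand clear.

Things in the scene. Friction and masses are not known exactly. Their poses are not given: they have to be found in the camera images.
- stand: Low fixed stand, a brown pressed-hardboard slab, 320 (its x) x 360 (its y) mm, its flat top 45 mm above the table. Origin: centre of the underside, on the table. Its +y end, 180 mm from the origin, carries a 12 mm wide bright steel trim strip flush with the top, full width; beyond it is open air down to the table.
- trim_edge (a point): Middle of the outer top edge of the stand's steel trim; axes parallel to the stand's, +y points outward, square to the edge.
- paddle: Loose flat wooden paddle, 180 long, 8 mm thick, about 0.16 kg, flat on the stand. Pale blade 130 long x 80 wide with a straight square tail, then a red grip 50 long x 40 wide. Origin: underside, mid-width, halfway along. +y points to the grip: tail at y -90, grip begins at +40, its tip at +90 mm. It starts wholly on the stand, grip within about 20 degrees of square to the steel trim.
- grip_root (a point): Underside of the paddle on its middle line where the blade ends and the red grip begins (paddle y +40 mm); axes as the paddle's.
- cell: Loose gray moisture meter cell, a 44 mm diameter, 49 mm high round block, standing on the stand near its +x side. Origin: centre of the underside.
- scoop: Loose brass spoon scoop, 150 mm long and 40 mm wide at its cup, 22 mm high, lying on the stand near its -x side, its length roughly along the stand's y. Origin: underside, near the middle of its length.
- canister_silver: Loose silver tin canister with dark screw top, 84 mm diameter, 176 mm high, standing on the table. Origin: centre of the underside.
- canister_olive: Loose olive tin canister, 84 mm diameter, 176 mm high, on the table. Origin: centre of the underside.
- canister_olive2: Second loose olive tin canister, same size, on the table. Origin: centre of the underside.
- cylinder_glass: Loose glass graduated cylinder, foot 68 mm diameter, 224 mm high, on the table to the left. Origin: centre of the underside.
Not all that is in view belongs to the job. What is meant by the paddle is not blue or yellow, and is the larger of those in its own colour.

How it is judged:
By the outcome, as a careful person would: the job done as asked, in the order asked, and still so for the second after the job is handed in, with the robot touching nothing.
It also fails if it takes over 51 s, if anything falls off the work surface, if the arm or the gripper's body presses on something with over 40 N, if the wrist force passes 120 N, or if a joint passes its speed limit or range.

## Robot

A 7-joint arm with a two-finger parallel gripper is mounted at the origin on the work surface. World frame = base frame: x ahead of the robot, y to its left, z up, the work surface at z = 0. Lengths are in m, angles in degrees, forces in N, time in s.
With the tool pointing down it reaches from about 0.425 to 0.875 m from the base axis. Payload 4.7 kg.
Tool frame: the origin (TCP) lies at the very end of the fingers, on their centre line; the grasp point (between the pads) lies env.hold_point_z behind it (env.hold_point_z is the distance from the TCP to the grasp point, in m); z points along the fingers, y is the line along which they close (so a half turn about z gives the same grasp; the last joint's range is limited). The gripper opens to 87 mm and grips with 3 to 60 N. Pads are 19 mm wide; open, the fingers measure 117 mm over their backs; the gripper's body (75 mm by 190 mm) begins 51 mm behind the grasp point.
Start: joints at [-62.561, 18.392, -4.016, 83.108, 1.295, 78.541, -3.26], TCP at [0.291, 0.581, 0.223] pointing down, gripper open.
Joint ranges: [-163.93, 163.93], [-17.29, 119.83], [-79.2, 71.16], [3.27, 140.29], [-89.18, 269.18], [5.43, 117.66], [-154.24, 154.24]. Speed limits (degrees/s): [147.25, 147.25, 180, 180, 180, 180, 180].

## Interface

Orientations are given as [roll, pitch, yaw] about the fixed x, y, z axes, in that order (R = Rz(yaw) Ry(pitch) Rx(roll)).
In Python, from cell import env gives the robot as it stands.
- The arm moves only by the shell command python3 -m jog 'ROWS' [FORCE]. ROWS is JSON, a list of rows, each an object with "dp": the shift along the tool's x, y, z in cm, a list of three; "twist": the turn about the tool's z in degrees; "fingers": the opening, from 0 (shut) to 1 (fully open). A call has 1 to 8 rows; each row is the pose to reach, as a shift and turn from the pose commanded when the call began, along the tool's axes at that moment; what a row does not reach only later rows make up. A row lasts 1/8 s, in which the tool goes at most 62.5 mm and 10.7 degrees, less where a joint would pass 70% of its speed; a pose out of reach is approached as far as the arm can. A call with a gripper value outside its range is refused whole. The fingers move at their own pace and stop on an object; FORCE is the grip in N (left out, the last holds). Time passes only in rows, so rows that repeat a pose let the fingers close. It gives the time, the measured TCP pose, the force, the opening and the grip force at its end, in the units of the state.
- env.get_obs(): the state, without advancing time (a new reading comes with each control period).
- env.read_camera(name): name is "scene" or "top" or "wrist"; returns a dict with "pixels" (480x640x3 uint8, blue, green, red), "depth" (480x640 float32, m along the optical axis (not along the pixel's ray), 0 where there is no reading), "fx", "fy", "cx", "cy" (pixels), "k1" (the pictures are not rectified: a ray, as slopes to the right and down, at radius r is drawn at 1 + k1 r^2 times it, then the intrinsics apply), "rvec" (rotation vector, rad) and "tvec" (3), from world to camera coordinates, as OpenCV has them. Camera axes: x right, y down, z forward; pixel columns grow to the right and rows downward; lengths in m; the calibration is good to about 2 mm. A picture is of the moment at which its call begins.
- env.sign_off(): hands the job in; it is judged then, once.
The state is a dict: "time_s": time; "qpos": joint angles; "joint_velocities": joint speeds; "effort": joint torques, N m; "tool_pos": TCP position; "tool_rot": TCP orientation; "force": force on the tool from outside, world axes, zero at the start; "wrist_torque": the same for the moment, N m; "grip_width": finger opening in m; "grasp_force": force on a finger pad.
Only numpy, scipy, OpenCV 4.12 (cv2) and the standard library are available. Lean on these libraries where they do the work, as an engineer would, in place of code of your own. Each camera call takes 0.05 s, during which the arm holds its last target. There are 200 camera calls.

## Working session

There is one attempt and no reset: what is moved stays moved. The work goes in short steps, Python scripts to look and compute and a shell command to move; the robot and the scene stay as the last step left them, time stands still between calls to the robot, and variables do not carry over. Pictures are saved under pics/ and viewed, at most 10 in all, crops included, and the job is handed in when it is done.

```bash
mkdir -p pics; cat > h.py <<'E'
import numpy as np, cv2
from cell import env
def cam(n):
    c=env.read_camera(n); c['R']=cv2.Rodrigues(np.array(c['rvec'],float))[0]; c['t']=np.array(c['tvec'],float).ravel(); return c
def K(c): return np.array([[c['fx'],0,c['cx']],[0,c['fy'],c['cy']],[0,0,1.]])
def ray(c,uv,z):
    """pixels -> world points on plane z"""
    uv=np.array(uv,float).reshape(-1,2)
    d=(uv-[c['cx'],c['cy']])/[c['fx'],c['fy']]
    s=d.copy()
    for _ in range(20): s=d/(1+c['k1']*(s**2).sum(1,keepdims=True))
    w=np.c_[s,np.ones(len(s))]@c['R']; o=-c['R'].T@c['t']
    return o+w*((z-o[2])/w[:,2])[:,None]
def proj(c,P):
    p=np.atleast_2d(P)@c['R'].T+c['t']; s=p[:,:2]/p[:,2:]
    return s*(1+c['k1']*(s**2).sum(1,keepdims=True))*[c['fx'],c['fy']]+[c['cx'],c['cy']]
E
python3 - <<'E'
from h import *
print(env.get_obs()['time_s'],env.hold_point_z)
for n in('top','scene'):
    c=cam(n); cv2.imwrite(f'pics/{n}0.png',c['pixels']); print(n,-c['R'].T@c['t'],c['k1'],c['fx'])
E
```

```text
0.0 0.0187
top [0.39916687 0.05164135 1.45761599] 0.06620441944311829 587.9385818145697
scene [ 1.1266275  -0.50210603  0.7436309 ] -0.06962606964570893 464.51065476630623
```

View pics/top0.png

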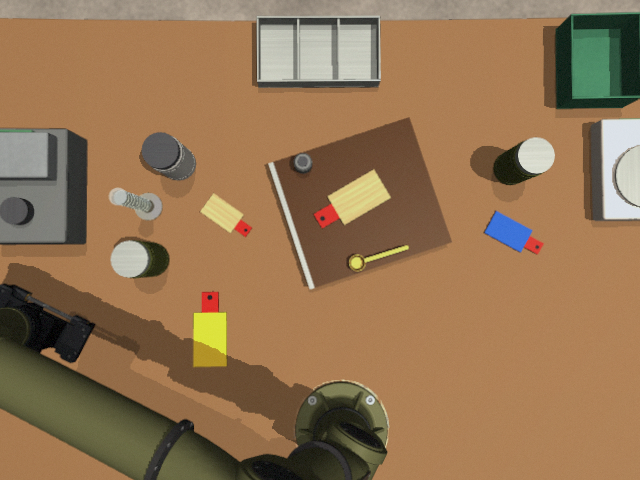

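View pics/scene0.png

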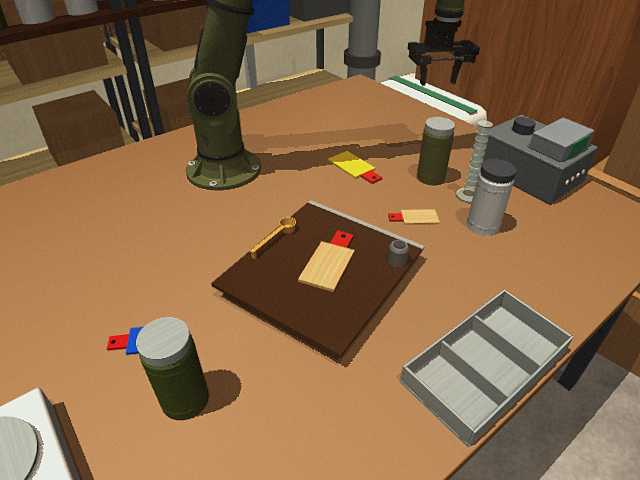

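The top view shows the paddle on the stand at about (352,200), with its grip at (326,215). The trim runs from (271,165) to (311,288), the cell is at (302,163) and the scoop at (380,258). A smaller natural-coloured paddle lies on the table at (225,213), and it is a decoy.

```bash
cat >> h.py <<'E'
def big(m): 
    cs=cv2.findContours(m.astype(np.uint8),cv2.RETR_EXTERNAL,cv2.CHAIN_APPROX_NONE)[0]
    return max(cs,key=cv2.contourArea)
def rect(c,cnt,z):
    """contour -> world min-area rect (centre, sides mm, corners)"""
    p=ray(c,cnt.reshape(-1,2),z)[:,:2]
    r=cv2.minAreaRect((p*1000).astype(np.float32)); return np.array(r[0])/1000,r[1],cv2.boxPoints(r)/1000
def stand(c):
    b=c['pixels'].astype(int); roi=np.zeros(b.shape[:2],bool); roi[110:300,255:460]=1
    tr=(b.min(2)>140)&(b.max(2)-b.min(2)<40)&roi
    return rect(c,big(tr),.045)
def paddle(c):
    b=c['pixels'].astype(int); hsv=cv2.cvtColor(c['pixels'],cv2.COLOR_BGR2HSV).astype(int)
    roi=np.zeros(b.shape[:2],bool); roi[110:300,200:420]=1
    blade=(b[...,2]>170)&(b[...,1]>140)&(b[...,0]>70)&(hsv[...,1]>50)&roi
    red=(b[...,2]>120)&(b[...,1]<60)&(b[...,0]<70)&roi
    return blade,red
E
python3 - <<'E'
from h import *
c=cam('top'); np.set_printoptions(precision=4,suppress=True)
t=stand(c); print('trim',t)
bl,rd=paddle(c)
b=rect(c,big(bl),.053); r=rect(c,big(rd),.053); print('blade',b); print('red',r)
hsv=cv2.cvtColor(c['pixels'],cv2.COLOR_BGR2HSV)
print(ray(c,[[303,162]],.094),ray(c,[[357,263],[408,247],[366,260],[271,165],[311,288],[409,118],[451,241]],.05))
x=b[0]-r[0]; print('dir deg',np.degrees(np.arctan2(-x[1],-x[0])))
E
```

```text
trim (array([0.4898, 0.117 ]), (318.53570556640625, 12.443290710449219), array([[0.3364, 0.0738],
       [0.3402, 0.062 ],
       [0.6432, 0.1601],
       [0.6394, 0.1719]], dtype=float32))
blade (array([ 0.5567, -0.0459]), (79.70418548583984, 130.67733764648438), array([[ 0.4895, -0.0093],
       [ 0.555 , -0.1224],
       [ 0.624 , -0.0825],
       [ 0.5585,  0.0306]], dtype=float32))
red (array([0.5111, 0.0331]), (40.34226989746094, 48.12593460083008), array([[0.4815, 0.0436],
       [0.5059, 0.0021],
       [0.5407, 0.0226],
       [0.5163, 0.064 ]], dtype=float32))
[[0.6339 0.0859 0.094 ]] [[ 0.3977 -0.041   0.05  ]
 [ 0.4352 -0.1633  0.05  ]
 [ 0.4047 -0.0625  0.05  ]
 [ 0.6345  0.1641  0.05  ]
 [ 0.3388  0.0693  0.05  ]
 [ 0.7467 -0.1693  0.05  ]
 [ 0.449  -0.2661  0.05  ]]
dir deg 120.01501925480257
```

```bash
cat >> h.py <<'E'
from scipy.spatial.transform import Rotation as Ro
def go(xyz,ydeg):
    """shift (cm, tool axes) and twist from present pose to xyz with tool y at ydeg (mod 180)"""
    o=env.get_obs(); R=Ro.from_euler('xyz',o['tool_rot'],degrees=True).as_matrix()
    d=R.T@(np.array(xyz)-o['tool_pos'])*100
    y=R.T@[np.cos(np.radians(ydeg)),np.sin(np.radians(ydeg)),0]
    tw=np.degrees(np.arctan2(-y[0],y[1])); tw=(tw+90)%180-90
    return d.round(2),round(tw,1)
E
python3 - <<'E'
from h import *
o=env.get_obs(); print({k:np.round(o[k],3) for k in('time_s','tool_pos','tool_rot','force','grip_width')})
print(Ro.from_euler('xyz',o['tool_rot'],degrees=True).as_matrix().round(3))
print(go([.604,-.128,.32],30))
E
```

```text
{'time_s': np.float64(0.15), 'tool_pos': array([0.291, 0.581, 0.222]), 'tool_rot': array([-1.79917e+02,  5.00000e-03,  1.53367e+02]), 'force': array([ 0.179,  0.702, -0.283]), 'grip_width': np.float64(0.087)}
[[-0.894  0.448 -0.001]
 [ 0.448  0.894 -0.001]
 [-0.    -0.001 -1.   ]]
(array([-59.73, -49.34,  -9.75]), np.float64(33.4))
```

```bash
python3 -m jog '[{"dp":[0,0,-5],"twist":0,"fingers":0.42},{"dp":[0,0,-10],"twist":0,"fingers":0.42},{"dp":[-4,-3.3,-10],"twist":5,"fingers":0.42},{"dp":[-8,-6.6,-10],"twist":10,"fingers":0.42},{"dp":[-12,-9.9,-10],"twist":15,"fingers":0.42},{"dp":[-16,-13.2,-10],"twist":20,"fingers":0.42},{"dp":[-20,-16.5,-10],"twist":25,"fingers":0.42},{"dp":[-24,-19.8,-10],"twist":30,"fingers":0.42}]'
python3 -c "
from h import *
print(go([.604,-.128,.32],30))"
```

```text
time_s: 1.15
tool_pos: [0.4176, 0.2947, 0.3224]
tool_rot: [180.0, -0.0, 123.2]
force: [-0.1, 0.3, 0.1]
grip_width: 0.0366
grasp_force: 0.0
(array([-45.58,  -7.55,   0.24]), np.float64(3.2))
```

```bash
python3 -m jog '[{"dp":[-5.8,-1,0],"twist":3,"fingers":0.42},{"dp":[-11.6,-2,0],"twist":3,"fingers":0.42},{"dp":[-17.4,-3,0],"twist":3,"fingers":0.42},{"dp":[-23.2,-4,0],"twist":3,"fingers":0.42},{"dp":[-29,-5,0],"twist":3,"fingers":0.42},{"dp":[-34.8,-6,0],"twist":3,"fingers":0.42},{"dp":[-40.6,-7,0],"twist":3,"fingers":0.42},{"dp":[-45.6,-7.5,0],"twist":3,"fingers":0.42}]'
python3 -m jog '[{"dp":[0,0,3],"twist":0,"fingers":0.42},{"dp":[0,0,7],"twist":0,"fingers":0.42},{"dp":[0,0,12],"twist":0,"fingers":0.42},{"dp":[0,0,16],"twist":0,"fingers":0.42},{"dp":[0,0,16],"twist":0,"fingers":0.42}]'
python3 -c "
from h import *
print(go([.604,-.128,.048],30), env.get_obs()['tool_rot'])
cv2.imwrite('pics/w1.png',cam('wrist')['pixels'])"
```

```text
time_s: 2.15
tool_pos: [0.6056, -0.128, 0.3226]
tool_rot: [-180.0, 0.0, 120.3]
force: [0.8, 0.3, -0.1]
grip_width: 0.0365
grasp_force: 0.0
time_s: 2.78
tool_pos: [0.6028, -0.1248, 0.1591]
tool_rot: [-179.7, -0.2, 120.4]
force: [0.2, 0.4, 0.2]
grip_width: 0.0365
grasp_force: 0.0
(array([-3.800e-01,  1.000e-02,  1.111e+01]), np.float64(0.4)) [-179.65860908   -0.24609151  120.37400348]
```

View pics/w1.png

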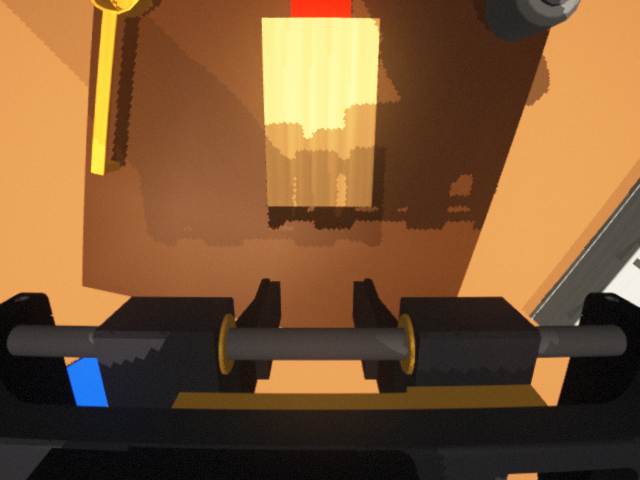

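The wrist view shows the blade tail at row 207, centred at column 320. The fingertips are behind it, at about (270,285) and (362,285), so they are centred on the tail and parallel to it. I'll descend now.

```bash
python3 -m jog '[{"dp":[-0.4,0,4],"twist":0,"fingers":0.42},{"dp":[-0.4,0,7.5],"twist":0,"fingers":0.42},{"dp":[-0.4,0,9.5],"twist":0,"fingers":0.42},{"dp":[-0.4,0,10.3],"twist":0,"fingers":0.42},{"dp":[-0.4,0,10.8],"twist":0,"fingers":0.42},{"dp":[-0.4,0,11],"twist":0,"fingers":0.42},{"dp":[-0.4,0,11.1],"twist":0,"fingers":0.42},{"dp":[-0.4,0,11.1],"twist":0,"fingers":0.42}]'
python3 -c "
from h import *
print(go([.604,-.128,.048],30))
# final tool pose: tail at v=-130 -> tool centre at v=-142 (about), u=.013
n=np.array([-.308,.9514]);u=np.array([.9514,.308]);e=np.array([.4879,.12285])
print(go([*(e-.142*n+.018*u),.048],17.94))"
```

```text
time_s: 3.82
tool_pos: [0.6077, -0.1291, 0.052]
tool_rot: [180.0, 0.0, 120.4]
force: [0.5, 0.2, 0.6]
grip_width: 0.0364
grasp_force: 0.0
(array([ 0.28, -0.26,  0.4 ]), np.float64(0.4))
(array([13.54,  1.11,  0.4 ]), np.float64(12.4))
```

```bash
python3 -m jog '[{"dp":[0,-0.2,0.2],"twist":0,"fingers":0.42},{"dp":[0,-0.2,0.4],"twist":0,"fingers":0.42},{"dp":[0,-0.2,0.4],"twist":0,"fingers":0.42}]'
python3 -c "
from h import *
n=np.array([-.308,.9514]);u=np.array([.9514,.308]);e=np.array([.4879,.12285])
print(go([*(e-.142*n+.018*u),.048],17.94))"
```

```text
time_s: 4.2
tool_pos: [0.6054, -0.13, 0.0473]
tool_rot: [-180.0, -0.0, 120.4]
force: [0.7, -0.4, -0.1]
grip_width: 0.0365
grasp_force: 0.0
(array([13.5 ,  1.34, -0.07]), np.float64(12.4))
```

```bash
python3 -m jog '[{"dp":[1.2,0,0],"twist":0,"fingers":0.42},{"dp":[2,0,0],"twist":0,"fingers":0.42},{"dp":[2.8,0,0],"twist":1.5,"fingers":0.42},{"dp":[3.6,0.04,0],"twist":3,"fingers":0.42},{"dp":[4.4,0.1,0],"twist":4.5,"fingers":0.42},{"dp":[5.2,0.17,0],"twist":6,"fingers":0.42},{"dp":[6,0.26,0],"twist":7.5,"fingers":0.42},{"dp":[6.5,0.33,0],"twist":8.5,"fingers":0.42}]'
python3 - <<'E'
from h import *
n=np.array([-.308,.9514]);u=np.array([.9514,.308]);e=np.array([.4879,.12285])
print(go([*(e-.142*n+.018*u),.048],17.94))
c=cam('top'); cv2.imwrite('pics/top1.png',c['pixels'][100:340,180:500].repeat(2,0).repeat(2,1)); bl,rd=paddle(c); print(rect(c,big(rd),.053)); 
E
```

```text
time_s: 5.2
tool_pos: [0.5753, -0.0715, 0.0476]
tool_rot: [180.0, -0.0, 111.9]
force: [0.6, -0.9, -0.3]
grip_width: 0.0367
grasp_force: 0.3
(array([ 7.  , -0.05, -0.04]), np.float64(3.9))
(array([0.50703625, 0.08108899]), (39.73995590209961, 48.34145736694336), array([[0.47903556, 0.09505326],
       [0.49875292, 0.05091571],
       [0.535037  , 0.06712472],
       [0.5153196 , 0.11126227]], dtype=float32))
```

View pics/top1.png

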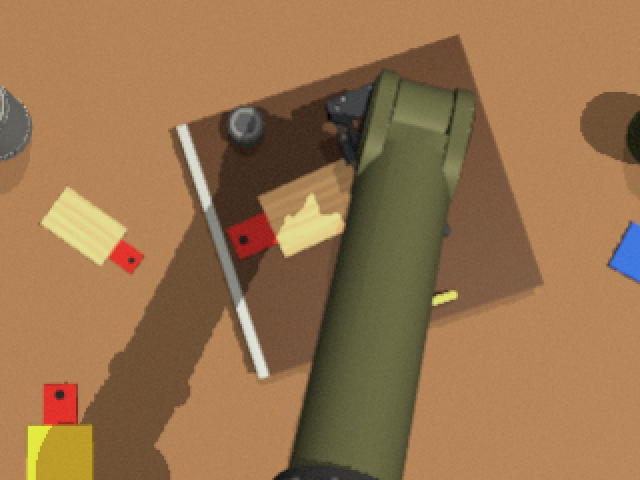

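```bash
python3 -m jog '[{"dp":[0.8,0.01,0],"twist":1,"fingers":0.42},{"dp":[1.6,0.04,0],"twist":2,"fingers":0.42},{"dp":[2.4,0.08,0],"twist":3,"fingers":0.42},{"dp":[3.2,0.13,0],"twist":3.9,"fingers":0.42},{"dp":[4,0.18,0],"twist":3.9,"fingers":0.42},{"dp":[4.8,0.23,0],"twist":3.9,"fingers":0.42},{"dp":[5.5,0.28,0],"twist":3.9,"fingers":0.42},{"dp":[5.8,0.3,0],"twist":3.9,"fingers":0.42}]'
python3 - <<'E'
from h import *
n=np.array([-.308,.9514]);u=np.array([.9514,.308]);e=np.array([.4879,.12285])
print(go([*(e-.142*n+.018*u),.048],17.94))
c=cam('top'); cv2.imwrite('pics/top2.png',c['pixels'][120:300,190:430].repeat(3,0).repeat(3,1)); bl,rd=paddle(c); r=rect(c,big(rd),.053)
print(r[1]); print(np.c_[(r[2]-e)@u,(r[2]-e)@n]*1000)
E
```

```text
time_s: 6.25
tool_pos: [0.5568, -0.0167, 0.0476]
tool_rot: [180.0, -0.0, 108.0]
force: [0.3, -0.8, 0.9]
grip_width: 0.0367
grasp_force: 0.6
(array([ 1.2 , -0.45, -0.04]), np.float64(0.1))
(39.4698600769043, 48.364559173583984)
[[  2.2622804   36.45768507]
 [  2.46983541 -11.90705508]
 [ 41.93984331 -11.73767549]
 [ 41.73231895  36.62706257]]
```

View pics/top2.png

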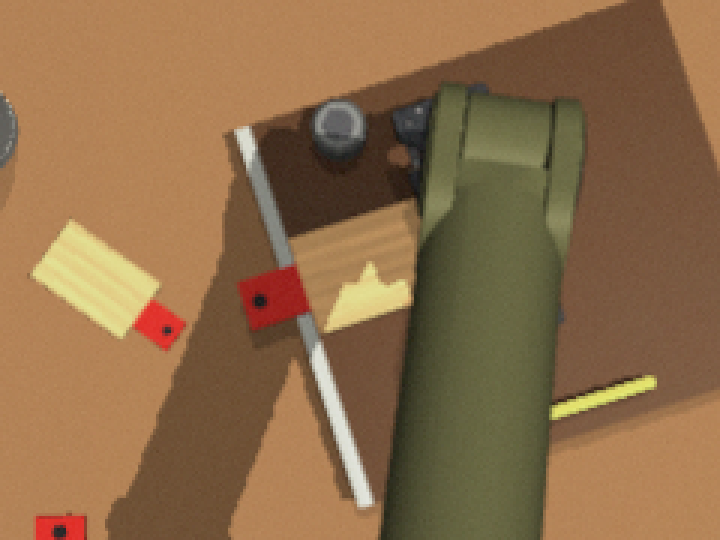

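The grip is now square to the edge, within about 0.3°. Its root is about 12–13 mm inside the trim's outer edge, and the cell and scoop haven't moved. I'll push 11 mm, back off and measure without shadows.

```bash
python3 -m jog '[{"dp":[0.3,0,0],"twist":0,"fingers":0.42},{"dp":[0.6,0,0],"twist":0,"fingers":0.42},{"dp":[0.85,0,0],"twist":0,"fingers":0.42},{"dp":[1.0,0,0],"twist":0,"fingers":0.42},{"dp":[1.1,0,0],"twist":0,"fingers":0.42},{"dp":[1.1,0,0],"twist":0,"fingers":0.42}]'
python3 -m jog '[{"dp":[-1,0,0],"twist":0,"fingers":0.42},{"dp":[-2.5,0,0],"twist":0,"fingers":0.42},{"dp":[-5,0,0],"twist":0,"fingers":0.42},{"dp":[-8,0,-2],"twist":0,"fingers":0.42},{"dp":[-12,0,-6],"twist":0,"fingers":0.42},{"dp":[-15,0,-10],"twist":0,"fingers":0.42},{"dp":[-15,0,-10],"twist":0,"fingers":0.42},{"dp":[-15,0,-10],"twist":0,"fingers":0.42}]'
python3 - <<'E'
from h import *
n=np.array([-.308,.9514]);u=np.array([.9514,.308]);e=np.array([.4879,.12285])
for nm in('top','wrist'):
    c=cam(nm); cv2.imwrite(f'pics/{nm}3.png',c['pixels'] if nm=='wrist' else c['pixels'][120:300,190:430].repeat(3,0).repeat(3,1))
    if nm=='top':
        t=stand(c); bl,rd=paddle(c); r=rect(c,big(rd),.053); b=rect(c,big(bl),.053)
        for q in(r,b): print(q[1]); print((np.c_[(q[2]-e)@u,(q[2]-e)@n]*1000).round(1))
E
```

```text
time_s: 7.05
tool_pos: [0.5534, -0.0067, 0.0475]
tool_rot: [180.0, -0.0, 108.0]
force: [0.2, -1.2, 0.5]
grip_width: 0.0364
grasp_force: 0.3
time_s: 8.05
tool_pos: [0.5992, -0.1498, 0.1468]
tool_rot: [-180.0, -0.1, 107.9]
force: [0.2, 0.4, -0.1]
grip_width: 0.0368
grasp_force: 0.0
(39.45484161376953, 47.570281982421875)
[[ 0.7 46.2]
 [ 0.9 -1.3]
 [40.4 -1.1]
 [40.1 46.4]]
(91.64271545410156, 58.950294494628906)
[[ 25.4 138.3]
 [ 60.6  91. ]
 [134.2 145.6]
 [ 99.  192.9]]
```

View pics/wrist3.png

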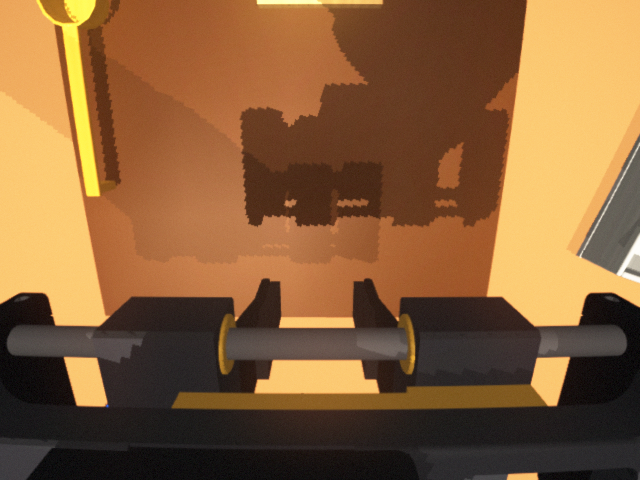

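View pics/top3.png

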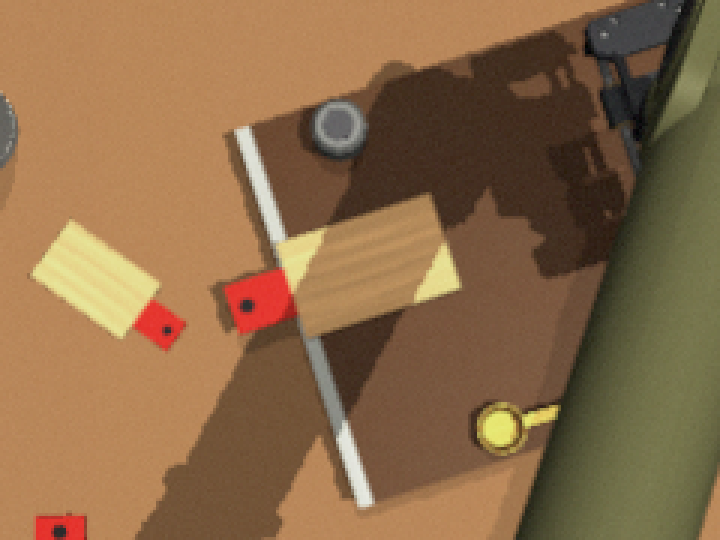

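The root is now about 2 mm inside the edge. I'll find it to sub-pixel accuracy with averaged profiles across both edges, in two views.

```bash
cat > sub.py <<'E'
from h import *
n=np.array([-.308,.9514]);u=np.array([.9514,.308]);e=np.array([.4879,.12285])
def prof(c,us,vs,z,ch):
    U,V=np.meshgrid(us,vs); P=np.c_[(e+U.reshape(-1,1)*u+V.reshape(-1,1)*n),np.full(U.size,z)]
    m=proj(c,P).reshape(*U.shape,2).astype(np.float32)
    im=cv2.remap(c['pixels'],m[...,0],m[...,1],cv2.INTER_LINEAR).astype(float)
    return im[...,ch]
def edge(c,us,vs,z,ch):
    """half-level crossing (mm) per u"""
    p=prof(c,us,vs,z,ch); out=[]
    for k in p.T:
        a,b=np.median(k[:8]),np.median(k[-8:]); s=(k-(a+b)/2)*np.sign(b-a)
        i=np.where((s[:-1]<0)&(s[1:]>=0))[0]; out.append((vs[i[0]]+(vs[1]-vs[0])*-s[i[0]]/(s[i[0]+1]-s[i[0]]))*1000 if len(i) else np.nan)
    return np.array(out)
f=lambda us,v:np.round([np.nanmedian(v),*np.polyfit(us[~np.isnan(v)],v[~np.isnan(v)],1)],2)
for nm in('top','scene'):
    c=cam(nm); V=np.arange(-6,6,.25)/1000
    for lo,hi in((-.14,-.03),(.07,.14)):
        us=np.arange(lo,hi,.002); print(nm,'edge',f(us,edge(c,us,V+.001,.045,0)))
    us=np.arange(.006,.035,.001); print('root',f(us,edge(c,us,V-.0015,.053,1)))
    us=np.arange(.006,.035,.001); print('tip',f(us,edge(c,us,V+.048,.053,2)),f(us,edge(c,us,V+.048,.053,1)))
E
python3 sub.py
```

```text
top edge [-0.02 -1.71 -0.22]
top edge [0.3  2.62 0.02]
root [-2.49 20.74 -2.92]
tip [47.23 14.53 46.92] [ 48.45 -21.93  48.6 ]
scene edge [-0.31  2.41 -0.08]
scene edge [ 0.06 -2.58  0.26]
root [-2.96 16.28 -3.04]
tip [ 47.53 -12.04  47.84] [46.93  0.4  46.96]
```

```bash
python3 -m jog '[{"dp":[3,0,4],"twist":0,"fingers":0.42},{"dp":[7,0,8],"twist":0,"fingers":0.42},{"dp":[9,0,9.5],"twist":0,"fingers":0.42},{"dp":[10.5,0,10],"twist":0,"fingers":0.42},{"dp":[11.5,0,10],"twist":0,"fingers":0.42},{"dp":[12.5,0,10],"twist":0,"fingers":0.42},{"dp":[13.5,0,10],"twist":0,"fingers":0.42},{"dp":[14.2,0,10],"twist":0,"fingers":0.42}]'
python3 -m jog '[{"dp":[0.4,0,0],"twist":0,"fingers":0.42},{"dp":[0.7,0,0],"twist":0,"fingers":0.42},{"dp":[0.85,0,0],"twist":0,"fingers":0.42},{"dp":[0.95,0,0],"twist":0,"fingers":0.42},{"dp":[1.06,0,0],"twist":0,"fingers":0.42},{"dp":[1.06,0,0],"twist":0,"fingers":0.42},{"dp":[1.06,0,0],"twist":0,"fingers":0.42}]'
python3 -m jog '[{"dp":[-1,0,0],"twist":0,"fingers":0.42},{"dp":[-2.5,0,0],"twist":0,"fingers":0.42},{"dp":[-5,0,0],"twist":0,"fingers":0.42},{"dp":[-8,0,-2],"twist":0,"fingers":0.42},{"dp":[-12,0,-6],"twist":0,"fingers":0.42},{"dp":[-15,0,-10],"twist":0,"fingers":0.42},{"dp":[-15,0,-10],"twist":0,"fingers":0.42},{"dp":[-15,0,-10],"twist":0,"fingers":0.42}]'
cat >> sub.py <<'E'
# long sides of the blade, scanned across u at several v
def side(c,u0,vs):
    o=[]
    for v in vs:
        us=np.arange(-6,6,.25)/1000+u0
        k=prof(c,us,np.array([v]),.053,1)[0]; a,b=k[:8].mean(),k[-8:].mean(); s=(k-(a+b)/2)*np.sign(b-a)
        i=np.where((s[:-1]<0)&(s[1:]>=0))[0]; o.append(us[i[0]]*1000 if len(i) else np.nan)
    return np.array(o)
c=cam('top'); vs=np.arange(-.12,-.005,.004)
for u0 in(-.0195,.0605):
    s=side(c,u0,vs); g=~np.isnan(s); print('side',u0,np.nanmedian(s),g.sum(),'deg',np.degrees(np.polyfit(vs[g]*1000,s[g],1)[0]).round(2))
cv2.imwrite('pics/top4.png',c['pixels'][120:300,190:430].repeat(3,0).repeat(3,1))
E
python3 sub.py
```

```text
time_s: 9.25
tool_pos: [0.5561, -0.0141, 0.0481]
tool_rot: [179.9, 0.0, 108.0]
force: [0.6, 0.4, -0.4]
grip_width: 0.0368
grasp_force: 0.0
time_s: 10.12
tool_pos: [0.5526, -0.0046, 0.0475]
tool_rot: [180.0, 0.0, 108.0]
force: [-0.3, -1.2, -1.2]
grip_width: 0.0366
grasp_force: 0.5
time_s: 11.12
tool_pos: [0.5984, -0.1472, 0.1468]
tool_rot: [-180.0, -0.1, 107.9]
force: [-1.2, 0.3, -0.8]
grip_width: 0.0364
grasp_force: 0.0
top edge [-0.06 -1.4  -0.18]
top edge [0.3  2.75 0.01]
root [-0.23 18.3  -0.6 ]
tip [49.7  10.89 49.49] [49.81  4.15 49.66]
scene edge [-0.27  1.87 -0.09]
scene edge [-0.04 -0.78  0.08]
root [-0.32 36.3  -1.06]
tip [ 49.44 -78.58  49.67] [49.06 -0.83 49.11]
side -0.0195 -18.5 29 deg -0.24
side 0.0605 62.0 29 deg 0.24
```

View pics/top4.png

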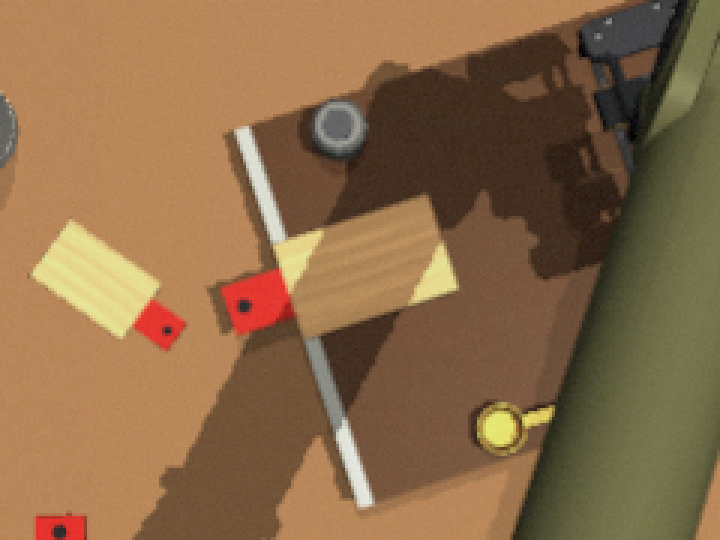

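The root is within about 0.4 mm of the trim edge and the paddle is square to within 0.3°. The hand is clear, and the cell and scoop are where they started, so I'm handing in.

```bash
python3 -c "
from cell import env
print(env.sign_off())"
```

```text
the job is handed in; nothing more can be done
None
```

The job is handed in: the paddle lies flat with its whole red grip past the steel trim (root within about 0.5 mm of the edge, square to about 0.3°), the cell and scoop are undisturbed, and the hand is clear; the sign-off returned no verdict.

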